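# Slide the mounting plate out over the shelf edge for the picker

## Robot

A 7-joint arm with a two-finger parallel gripper is mounted at the origin on the work surface. World frame = base frame: x ahead of the robot, y to its left, z up, the work surface at z = 0. Lengths are in m, angles in rad, forces in N, time in s.
With the tool pointing down it reaches from about 0.425 to 0.975 m from the base axis. Payload 16.7 kg.
Tool frame: the origin (TCP) lies midway between the tips of the shut fingers; the grasp point (between the pads) lies 19 mm behind it; z points along the fingers, x is the direction in which the jaws open and shut, and the axes are right-handed (so a half turn about z gives the same grasp; the last joint's range is limited). The gripper opens to 85 mm and grips with 20 to 120 N. Pads are 22 mm wide; open, the fingers measure 114 mm over their backs; the gripper's body (76 mm by 85 mm) begins 54 mm behind the grasp point. The pads swing forward as they close: fully open they stand 13 mm farther back than shut.
Start: joints at [1.012, 0.426, 0.074, 1.606, -0.034, 1.111, -0.067], TCP at [0.268, -0.619, 0.231] pointing down, gripper open.
Joint ranges: [-2.85, 2.85], [-0.5, 2.14], [-1.23, 1.37], [0.21, 2.46], [-1.02, 4.16], [0.16, 2.05], [-2.73, 2.73]. Speed limits (rad/s): [1.89, 1.89, 2.39, 2.39, 3.01, 3.01, 3.01].

## Interface

Orientations are given as a unit quaternion [w, x, y, z].
In Python, from workcell import robot gives the robot as it stands.
- The arm moves only by the shell command python3 -m inch 'ROWS' [FORCE]. ROWS is text: rows parted by semicolons, each of 5 numbers parted by spaces: the opening, from -1 (shut) to 1 (fully open), then the shift along the tool's x, y, z as a fraction of full scale, then the turn about the tool's z as a fraction of full scale. A call has 1 to 20 rows; each row is the pose to reach, as a shift and turn from the pose commanded when the call began, along the tool's axes at that moment, turning the shorter way round; what a row does not reach only later rows make up. Full scale, the value 1, is 0.15 m for a shift and 360 degrees for a turn. A row lasts 1/10 s, in which the tool goes at most 50 mm and 8.59 degrees, less where a joint would pass 70% of its speed; a pose out of reach is approached as far as the arm can. A call with a number of a shift or a turn outside -1 to 1 is refused whole. A call with a gripper value outside its range is refused whole. The fingers move at their own pace and stop on an object; FORCE is the grip in N (left out, the last holds). Time passes only in rows, so rows that repeat a pose let the fingers close. It gives the time, the measured TCP pose, the force and the opening at its end, in the units of the state.
- robot.get_state(): the state, without advancing time (a new reading comes with each control period).
- robot.grab_frame(name): name is "scene" or "side" or "wrist"; returns a dict with "frame" (420x560x3 uint8, blue, green, red), "camera_matrix" (3x3 intrinsics, pixels), "world_to_cam" (4x4, takes a point from world to camera coordinates). Camera axes: x right, y down, z forward; pixel columns grow to the right and rows downward; lengths in m; the calibration is good to about 2 mm. A picture is of the moment at which its call begins. There is no depth.
- robot.hand_in(): hands the job in, once; it reports no verdict.
The state is a dict: "t": time; "qpos": joint angles; "dq": joint speeds; "joint_torque": joint torques, N m; "tool_pos": TCP position; "eef_rot": TCP orientation; "force": force on the tool from outside, world axes, zero at the start; "ft_torque": the same for the moment, N m; "width": finger opening in m.
Only numpy, scipy, OpenCV 4.12 (cv2) and the standard library are available. Lean on these libraries where they do the work, as an engineer would, in place of code of your own. Each camera call takes 0.05 s, during which the arm holds its last target.

## Task

Push the large flat metal plate across the raised shelf, away from the robot, until about 40 mm of it sticks out over the shelf's far edge, squarely, with the same overhang along its whole length, so that the picker in the aisle can take hold of it. Only push or slide it with the fingers: do not lift it or let it tip off, leave the small plate, jar, parts box and cardboard roll where they are, and move the hand clear at the end.

Things in the scene. Friction and masses are not known exactly. Their poses are not given: they have to be found in the camera images.
- plate: The large flat aluminium mounting plate lying loose on the shelf: 120 mm (its x) by 160 mm (its y) by 8 mm thick, about 0.3 to 0.6 kg, with a dark bolt hole near each corner (drawn on; not usable). Origin at the centre of its underside, z up; x points roughly to the far edge of the shelf (turned up to 0.25 rad from it at the start). Its far side starts short of the edge. It slides with friction and stays where it is left; with more than 60 mm beyond the edge it tips off.
- plate_far_left (a point): The plate's far corner on the +y side, at its underside: 60 mm along plate x and +80 mm along plate y from its origin.
- plate_far_right (a point): The plate's far corner on the -y side, at its underside: 60 mm along plate x and -80 mm along plate y from its origin.
- shelf: The fixed raised shelf on the bench: a flat plywood deck on blue steel beams, 280 mm deep (its x) by 560 mm wide (its y), no rim, top 70 mm above the bench. Origin under its centre at bench height; x points away from the robot to the far edge, turned up to 0.3 rad from world x. Its place on the bench varies.
- shelf_edge (a point): Middle of the shelf's far edge, the one away from the robot, at the height of the deck's top; same axes as the shelf: x points straight out over the edge, y runs along it.
- small_plate: Bystander: small loose aluminium plate, 60 x 70 x 8 mm with two holes, lying near one end of the shelf. Origin at the centre of its underside.
- jar: Bystander: clear plastic jar with a white lid, 56 mm across, 75 mm tall, near one end of the shelf. Origin at the centre of its underside.
- parts_box: Bystander: white open-topped parts box, 75 x 65 x 55 mm, near one end of the shelf. Origin at the centre of its underside.
- roll: Bystander: cardboard core lying flat, a ring 66 mm across with a 40 mm hole, 30 mm high, near one end of the shelf. Origin at the centre of its underside.
Mind the look-alikes: they are no part of the job. There is more than one size of the plate; the job needs the largest.

How it is judged:
At the end, for the whole second after the job is handed in: Both far corners of the large plate are 30 to 50 mm beyond the shelf's far edge, the plate lies flat on the deck (tilt under 0.05 rad, underside within 4 mm of the deck's top) and at rest, and no bystander is more than 15 mm from where it started (x of plate_far_left in the frame of shelf_edge between 0.03 and 0.05 m and x of plate_far_right in the frame of shelf_edge between 0.03 and 0.05 m and height (world z) of plate between 0.066 and 0.074 m and angle between plate's own z axis and vertical below 0.05 rad and linear speed of plate below 0.01 m/s and distance of each of small_plate, jar, parts_box, roll from where it was at the start of the episode below 0.015 m); the robot touches nothing.
It fails at once if the plate is lifted off the shelf (height (world z) of plate above 0.079 m).
It fails at once if the plate tips or falls over the edge (angle between plate's own z axis and vertical above 0.15 rad).
It fails at once if a bystander (small plate, jar, parts box or cardboard roll) is moved by more than 15 mm (distance of any of small_plate, jar, parts_box, roll from where it was at the start of the episode above 0.015 m).
It also fails if it takes over 38 s, if anything falls off the work surface, if the arm or the gripper's body presses on something with over 40 N, if the wrist force passes 120 N, or if a joint passes its speed limit or range.

## Working session

There is one attempt and no reset: what is moved stays moved. The work goes in short steps, Python scripts to look and compute and a shell command to move; the robot and the scene stay as the last step left them, time stands still between calls to the robot, and variables do not carry over. Pictures are saved under pics/ and viewed, and the job is handed in when it is done.

```bash
mkdir -p pics; ls
python3 - <<'E'
from workcell import robot
import cv2,json,numpy as np,pickle
s=robot.get_state();print({k:np.round(v,4).tolist() for k,v in s.items()})
d={}
for n in("scene","side","wrist"):
    f=robot.grab_frame(n);d[n]=f;cv2.imwrite(f"pics/{n}0.png",f["frame"])
    print(n,np.round(f["camera_matrix"],1).tolist(),np.round(np.linalg.inv(f["world_to_cam"]),3).tolist())
pickle.dump(d,open("f0.pkl","wb"))
E
```

```text
pics
{'t': 0.0, 'qpos': [1.0125, 0.4267, 0.0738, 1.6066, -0.0341, 1.1108, -0.0671], 'dq': [-0.0002, -0.0005, -0.0003, -0.0016, -0.0004, -0.0005, -0.0005], 'joint_torque': [-0.0004, -94.9837, 3.7612, -46.3524, 0.0194, 0.0099, -0.0001], 'tool_pos': [0.2682, -0.619, 0.2306], 'eef_rot': [-0.0003, 0.8359, -0.5489, -0.0006], 'force': [0.0022, 0.5568, 0.8408], 'ft_torque': [-0.0405, 0.0116, -0.0243], 'width': 0.0854}
scene [[537.1, 0.0, 292.1], [0.0, 537.1, 204.9], [0.0, 0.0, 1.0]] [[-0.724, 0.456, -0.518, 1.413], [0.69, 0.477, -0.545, 0.909], [-0.001, -0.752, -0.66, 1.05], [0.0, 0.0, 0.0, 1.0]]
side [[443.2, 0.0, 274.8], [0.0, 443.2, 213.1], [0.0, 0.0, 1.0]] [[0.904, -0.27, 0.331, 0.317], [-0.427, -0.544, 0.722, -0.622], [-0.014, -0.794, -0.607, 0.683], [0.0, 0.0, 0.0, 1.0]]
wrist [[353.3, 0.0, 273.7], [0.0, 353.3, 204.5], [0.0, 0.0, 1.0]] [[0.396, -0.88, -0.264, 0.336], [-0.918, -0.38, -0.112, -0.59], [-0.001, 0.287, -0.958, 0.373], [0.0, 0.0, 0.0, 1.0]]
```

View pics/scene0.png

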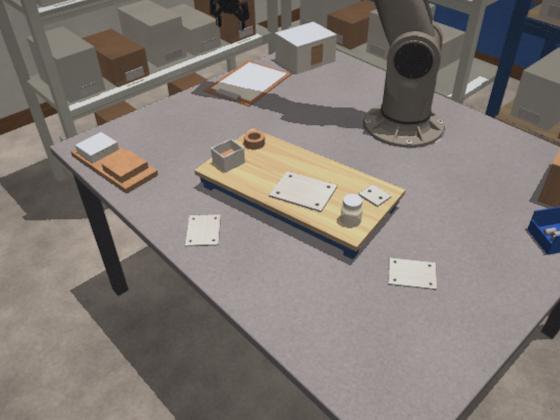

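View pics/side0.png

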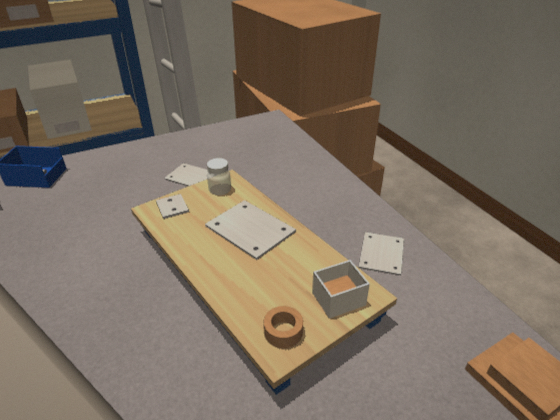

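View pics/wrist0.png

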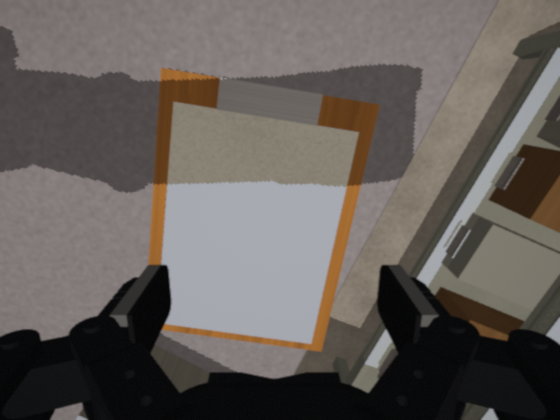

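Plate candidates in the scene view are the one on the deck at (303,190), a small two-hole plate on the deck at (375,195), and two plates on the bench at (203,230) and (412,273). The one at (303,190) fits: it is on the shelf, has four holes and is the largest. I'll confirm it in a crop and measure.

```bash
cat > h.py <<'E'
import numpy as np,cv2
def ray(f,px,z):
    K=f["camera_matrix"];T=np.linalg.inv(f["world_to_cam"])
    p=np.atleast_2d(np.array(px,float))
    d=np.c_[p,np.ones(len(p))]@np.linalg.inv(K).T@T[:3,:3].T
    o=T[:3,3];t=(z-o[2])/d[:,2]
    return o+d*t[:,None]
def proj(f,P):
    P=np.atleast_2d(P);c=(f["world_to_cam"]@np.c_[P,np.ones(len(P))].T)[:3]
    q=f["camera_matrix"]@c;return (q[:2]/q[2]).T
def masks(f):
    im=f["frame"];h=cv2.cvtColor(im,cv2.COLOR_BGR2HSV)
    return h
E
python3 - <<'E'
import pickle,cv2
from h import *
d=pickle.load(open("f0.pkl","rb"))
a=cv2.resize(d["scene"]["frame"][120:255,180:420],(800,450),interpolation=cv2.INTER_CUBIC)
b=cv2.resize(d["side"]["frame"][150:400,120:400],(672,600),interpolation=cv2.INTER_CUBIC)
cv2.imwrite("pics/c1.png",a);cv2.imwrite("pics/c2.png",b)
for n,pts in dict(scene=[(303,183),(290,215),(240,180),(340,190)],side=[(250,225),(200,260),(280,280),(250,210)]).items():
    h=cv2.cvtColor(d[n]["frame"],cv2.COLOR_BGR2HSV)
    print(n,[h[y,x].tolist() for x,y in pts])
E
```

```text
scene [[18, 16, 210], [16, 90, 159], [19, 84, 209], [19, 85, 209]]
side [[18, 32, 192], [20, 101, 192], [19, 104, 193], [20, 31, 191]]
```

View pics/c1.png

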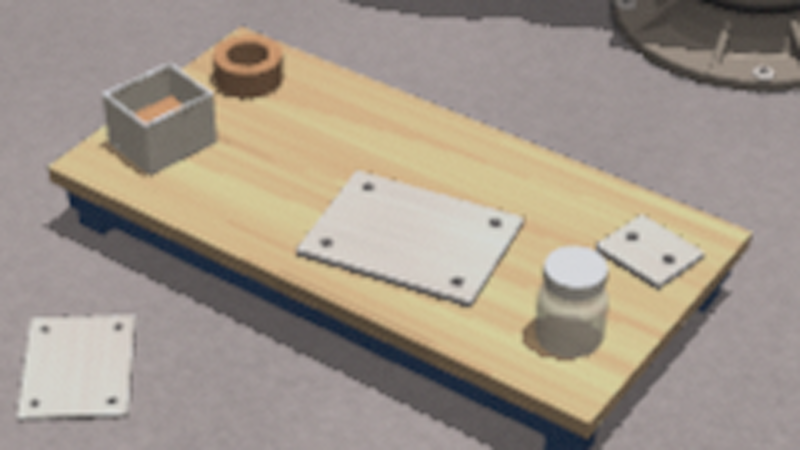

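View pics/c2.png

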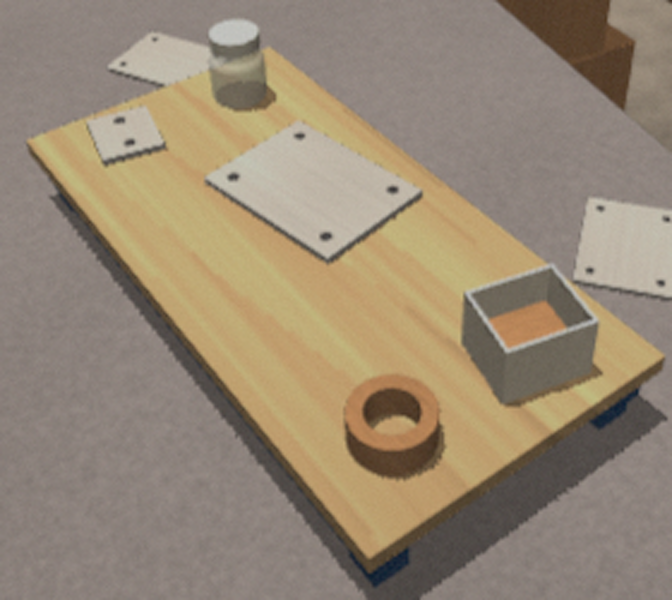

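```bash
cat >> h.py <<'E'
def cc(m,seed):
    n,l=cv2.connectedComponents(m.astype(np.uint8),connectivity=4)
    return (l==l[seed[1],seed[0]])
def rect(f,m,z):
    c=max(cv2.findContours(m.astype(np.uint8),cv2.RETR_EXTERNAL,cv2.CHAIN_APPROX_NONE)[0],key=len)
    w=ray(f,c[:,0],z)[:,:2]
    r=cv2.minAreaRect((w*1000).astype(np.float32))
    return r,cv2.boxPoints(r)
def deckmask(f,v):
    h=cv2.cvtColor(f["frame"],cv2.COLOR_BGR2HSV)
    return (h[...,0]>12)&(h[...,0]<26)&(h[...,1]>60)&(h[...,2]>v)
def platemask(f,v):
    h=cv2.cvtColor(f["frame"],cv2.COLOR_BGR2HSV)
    return (h[...,1]<50)&(h[...,2]>v)
E
python3 - <<'E'
import pickle
from h import *
d=pickle.load(open("f0.pkl","rb"))
for n,ds,ps,v,sp in(("scene",(240,180),(303,183),180,(371,196)),("side",(200,260),(250,225),165,(172,203))):
    f=d[n];o=f["frame"].copy()
    for nm,m,z in(("deck",cc(deckmask(f,v),ds),.07),("plate",cc(platemask(f,v),ps),.078),("small",cc(platemask(f,v),sp),.078)):
        r,b=rect(f,m,z);print(n,nm,m.sum(),np.round(r[0],1),np.round(r[1],1),round(r[2],2),b.round(0).tolist())
        q=proj(f,np.c_[b/1000,[z]*4]);cv2.polylines(o,[(q*8).round().astype(int)],True,(0,0,255),1,cv2.LINE_AA,3)
    cv2.imwrite(f"pics/o_{n}.png",cv2.resize(o[110:390,120:420],None,fx=2,fy=2) )
E
```

```text
scene deck 7518 [554.2  26.3] [278.2 558.1] 11.36 [[363.0, 272.0], [473.0, -275.0], [746.0, -220.0], [636.0, 327.0]]
scene plate 1458 [581.7  78. ] [118.3 159.5] 21.48 [[497.0, 131.0], [556.0, -18.0], [666.0, 25.0], [608.0, 174.0]]
scene small 317 [450.3 231. ] [70.  59.2] 89.68 [[420.0, 196.0], [480.0, 196.0], [480.0, 266.0], [421.0, 266.0]]
side deck 18385 [550.8  26.4] [278.7 559.4] 11.32 [[359.0, 273.0], [469.0, -275.0], [742.0, -221.0], [633.0, 328.0]]
side plate 2455 [578.8  78.7] [118.7 158.4] 21.55 [[494.0, 131.0], [553.0, -17.0], [663.0, 27.0], [605.0, 174.0]]
side small 402 [446.5 232.9] [67.2 58.8] 89.55 [[417.0, 200.0], [476.0, 199.0], [476.0, 266.0], [417.0, 267.0]]
```

View pics/o_scene.png

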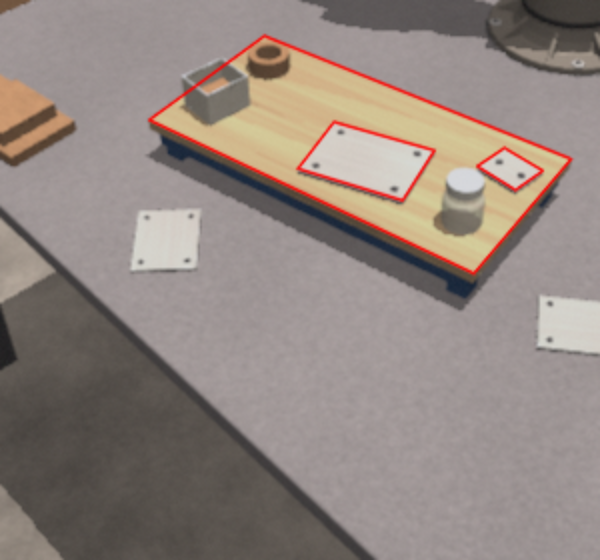

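View pics/o_side.png

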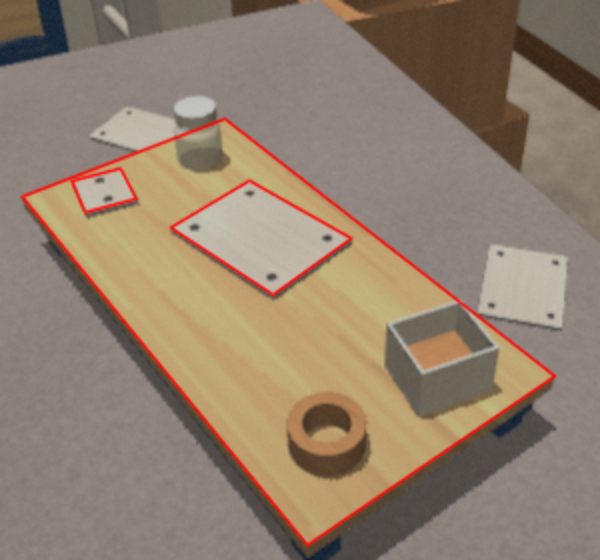

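Red outlines follow the deck, the plate (scene 303,190) and the small plate closely, and the two views agree within 4 mm. The plate has four holes and measures 119x159 mm, so it is the large one. I'll push it with both open fingers set parallel to the shelf edge, which also squares it. First I move high to a point behind its near side.

```bash
python3 -m inch '1 -0.9 -0.75 0 0;1 -0.9 -0.75 0 0;1 -0.9 -0.75 0 0;1 -0.9 -0.75 0 0'; python3 -m inch '1 -0.9 -0.75 0 0;1 -0.9 -0.75 0 0;1 -0.9 -0.75 0 0;1 -0.9 -0.75 0 0'
```

```text
t: 0.55
tool_pos: [0.319, -0.447, 0.2312]
eef_rot: [-0.0, 0.837, -0.548, -0.0]
force: [0.6, -0.0, -0.3]
width: 0.0856
t: 0.95
tool_pos: [0.3682, -0.2785, 0.2314]
eef_rot: [-0.0, 0.837, -0.548, -0.0]
force: [-0.2, -0.2, -0.2]
width: 0.0853
```

```bash
python3 -m inch '1 -0.9 -0.75 0 0;1 -0.9 -0.75 0 0;1 -0.9 -0.75 0 0;1 -0.9 -0.75 0 0'; python3 -m inch '1 -0.9 -0.75 0 0.034;1 -0.9 -0.75 0 0.034;1 -0.9 -0.75 0 0.034;1 -0.9 -0.75 0 0.034;1 -0.9 -0.75 0 0.034'; python3 -c "
from workcell import robot
s=robot.get_state();print(s['tool_pos'],s['eef_rot'],s['qpos'])"
```

```text
t: 1.35
tool_pos: [0.4176, -0.1099, 0.2315]
eef_rot: [-0.0, 0.837, -0.548, 0.0]
force: [0.9, -1.0, 0.2]
width: 0.0857
t: 1.85
tool_pos: [0.4673, 0.0601, 0.2314]
eef_rot: [-0.001, 0.775, -0.632, -0.0]
force: [0.3, -0.3, 0.7]
width: 0.0851
[0.46728733 0.06005202 0.23144457] [-8.82204330e-04  7.74578265e-01 -6.32477351e-01 -3.66878799e-04] [ 0.17603622  0.11936604 -0.46926941  2.02382308  0.06171032  1.01101124
 -1.69259702]
```

```bash
python3 -m inch '1 0 0 0.3 0;1 0 0 0.6 0;1 0 0 0.9 0;1 0 0 1 0;1 0 0 1 0'
python3 - <<'E'
from workcell import robot
import cv2
s=robot.get_state();print(s["tool_pos"],s["force"])
for n in("side","wrist"):
    f=robot.grab_frame(n);cv2.imwrite(f"pics/{n}1.png",f["frame"] if n=="wrist" else cv2.resize(f["frame"][100:350,100:400],None,fx=2.4,fy=2.4,interpolation=2))
E
```

```text
t: 2.35
tool_pos: [0.4649, 0.0544, 0.0792]
eef_rot: [0.002, 0.773, -0.635, -0.002]
force: [0.1, 0.2, 0.2]
width: 0.0856
[0.4648831  0.05444895 0.07917657] [0.12899502 0.16927961 0.15439517]
```

View pics/side1.png

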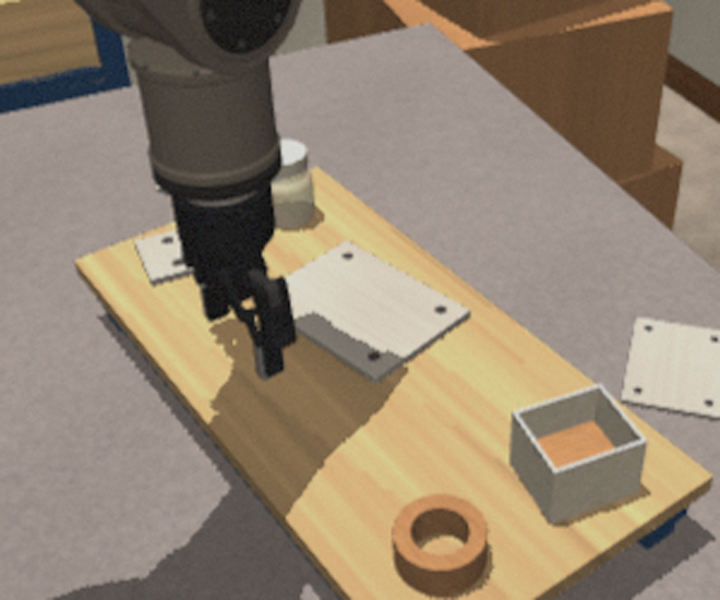

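View pics/wrist1.png

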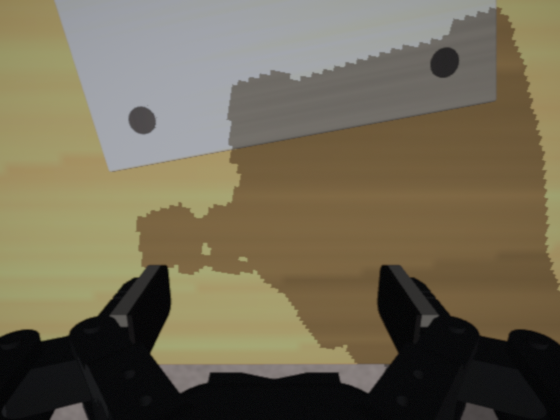

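The side view shows the fingers behind the near side, clear of the plate. The wrist view shows the near side tilted, with its left end at (109,170) closest, so the left finger touches first and squares the plate. I'll lower slowly and watch the force.

```bash
python3 -m inch '1 0 0 0.07 0;1 0 0 0.1 0;1 0 0 0.1 0'; python3 -m inch '1 0 0 0.02 0;1 0 0 0.02 0'
python3 - <<'E'
from workcell import robot
import cv2
s=robot.get_state();print(s["tool_pos"],s["force"])
f=robot.grab_frame("side");cv2.imwrite("pics/side2.png",cv2.resize(f["frame"][180:280,150:300],None,fx=5,fy=5,interpolation=2))
E
```

```text
t: 2.75
tool_pos: [0.4665, 0.0549, 0.0662]
eef_rot: [0.0, 0.773, -0.635, 0.0]
force: [0.7, 0.3, 0.1]
width: 0.0855
t: 2.95
tool_pos: [0.4666, 0.055, 0.0633]
eef_rot: [-0.0, 0.773, -0.635, 0.0]
force: [-0.3, 0.3, -0.0]
width: 0.0854
[0.46658569 0.05502105 0.06328854] [-0.32963779  0.31990751 -0.01245441]
```

View pics/side2.png

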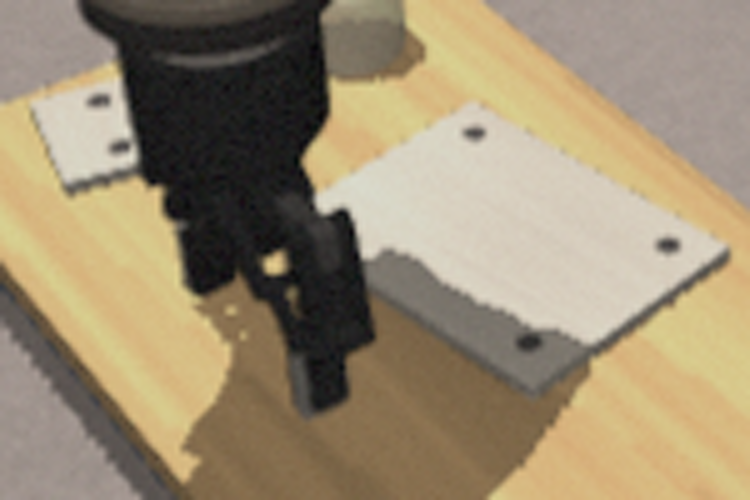

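```bash
python3 -m inch '1 0 0 0.01 0;1 0 0 0.01 0'; python3 -m inch '1 0 0 0.01 0;1 0 0 0.01 0';python3 -m inch '1 0 0 0.01 0;1 0 0 0.01 0'
```

```text
t: 3.2
tool_pos: [0.4666, 0.055, 0.0618]
eef_rot: [-0.0, 0.773, -0.635, -0.0]
force: [-1.7, -0.1, 0.6]
width: 0.0852
t: 3.4
tool_pos: [0.4665, 0.055, 0.0602]
eef_rot: [0.0, 0.773, -0.635, -0.0]
force: [0.2, -0.1, -1.0]
width: 0.0855
t: 3.6
tool_pos: [0.4665, 0.055, 0.0587]
eef_rot: [0.0, 0.773, -0.635, -0.0]
force: [-0.5, 0.8, -0.3]
width: 0.0852
```

Still no contact, and the tips are about 2 mm above the deck, well below the plate's top. I'll push in two stages, about 95 mm of the estimated 128 mm first.

```bash
python3 -m inch '1 0 -0.06 0 0;1 0 -0.12 0 0;1 0 -0.18 0 0;1 0 -0.22 0 0;1 0 -0.25 0 0;1 0 -0.28 0 0;1 0 -0.31 0 0;1 0 -0.34 0 0;1 0 -0.37 0 0;1 0 -0.4 0 0;1 0 -0.43 0 0;1 0 -0.46 0 0;1 0 -0.49 0 0;1 0 -0.52 0 0;1 0 -0.55 0 0;1 0 -0.58 0 0;1 0 -0.61 0 0;1 0 -0.64 0 0;1 0 -0.64 0 0'
cat > m.py <<'E'
from workcell import robot
import sys
from h import *
s=robot.get_state();print(s["tool_pos"].round(4),s["force"].round(1))
c=np.array([552.5,26.4]);a=np.radians(11.34);R=np.array([[np.cos(a),np.sin(a)],[-np.sin(a),np.cos(a)]])
print("tcp shelf",R@(s["tool_pos"][:2]*1000-c))
for n,v in(("scene",170),("side",155)):
    f=robot.grab_frame(n)
    m=platemask(f,v)
    p=proj(f,[np.r_[(c+R.T@np.array([float(sys.argv[2]),45]))/1000,.078]])[0].round().astype(int)
    m=cc(m,p);r,b=rect(f,m,.078)
    off=dict(scene=[554.2,26.3],side=[550.8,26.4])[n]
    print(n,m.sum(),np.round(r[1],1),r[2],"corners shelf-edge frame",((R@(b-off).T).T-[140,0]).round(1).tolist())
    o=f["frame"].copy();q=proj(f,np.c_[b/1000,[.078]*4]);
    if len(sys.argv)>3:cv2.polylines(o,[(q*8).round().astype(int)],True,(0,0,255),1,cv2.LINE_AA,3)
    cv2.imwrite(f"pics/{n}{sys.argv[1]}.png",cv2.resize(o[120:320,170:430],None,fx=3,fy=3,interpolation=2))
E
python3 m.py 3 125
```

```text
t: 5.5
tool_pos: [0.5616, 0.0739, 0.0589]
eef_rot: [-0.0, 0.773, -0.635, 0.0]
force: [-0.1, -0.5, 0.6]
width: 0.0853
[0.5616 0.0739 0.0589] [-0.1 -0.5  0.6]
tcp shelf [18.20983658 44.77257017]
scene 896 [114.5 158.4] 11.646112442016602 corners shelf-edge frame [[-105.3, 112.5], [-104.4, -45.9], [10.0, -45.3], [9.2, 113.1]]
side 22375 [971.7 339.3] 89.78870391845703 corners shelf-edge frame [[-217.5, -401.1], [115.0, -469.0], [309.5, 483.0], [-22.9, 550.9]]
```

View pics/side3.png

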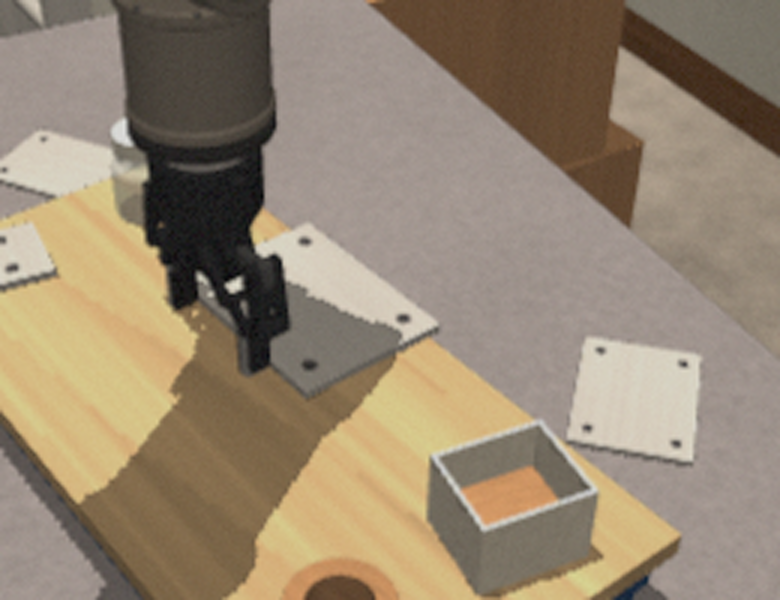

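View pics/scene3.png

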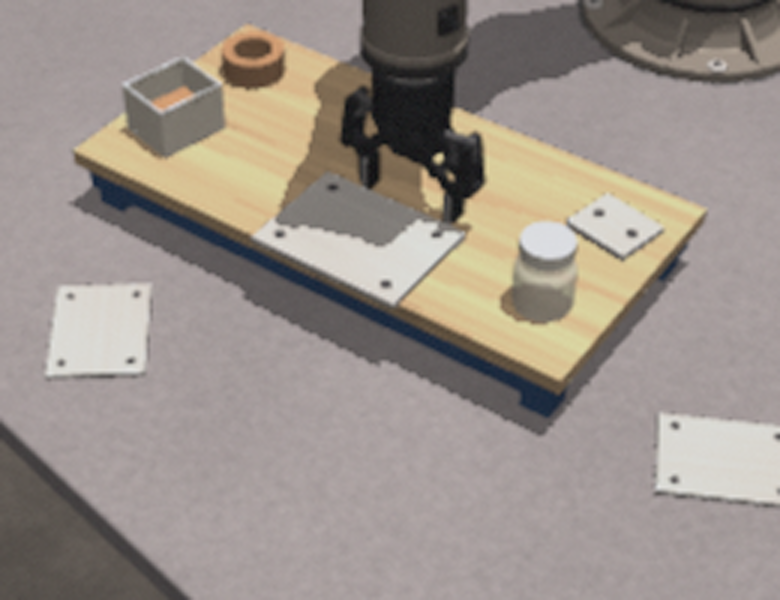

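The plate is now square: its far corners are 10.0 and 9.2 mm over the edge in the scene view, and the finger geometry gives about 9.2 mm. The side-view fit leaked into the background, so I'm ignoring it. I'll push 30 mm more, slowly.

```bash
python3 -m inch '1 0 -0.02 0 0;1 0 -0.04 0 0;1 0 -0.06 0 0;1 0 -0.08 0 0;1 0 -0.1 0 0;1 0 -0.12 0 0;1 0 -0.14 0 0;1 0 -0.16 0 0;1 0 -0.18 0 0;1 0 -0.19 0 0;1 0 -0.2 0 0;1 0 -0.2 0 0'; python3 -c "
from workcell import robot
print(robot.get_state()['tool_pos'])"; python3 -m inch '1 0 0.1 0 0;1 0 0.3 0 0;1 0 0.4 0 0;1 0 0.4 0 0';python3 -m inch '1 0 0 -0.3 0;1 0 0 -0.6 0;1 0 0 -0.9 0;1 0 0 -1 0;1 0 0 -1 0'; python3 -m inch '1 0 0.3 0 0;1 0 0.3 0 0;1 0.5 0.3 -0.3 0;1 1 0.3 -0.4 0;1 1 0.3 -0.4 0;1 1 0.3 -0.4 0;1 1 0.3 -0.4 0;1 1 0.3 -0.4 0'; python3 m.py 4 120 1
```

```text
t: 6.8
tool_pos: [0.5905, 0.0795, 0.0589]
eef_rot: [-0.0, 0.773, -0.635, 0.0]
force: [-0.1, 0.7, -0.7]
width: 0.0855
[0.59048717 0.07954984 0.05888417]
t: 7.2
tool_pos: [0.5299, 0.0673, 0.059]
eef_rot: [0.0, 0.773, -0.635, 0.0]
force: [0.7, -0.1, -0.0]
width: 0.0856
t: 7.7
tool_pos: [0.5336, 0.0683, 0.2119]
eef_rot: [-0.002, 0.773, -0.635, 0.002]
force: [-0.2, 1.0, 0.4]
width: 0.0855
t: 8.5
tool_pos: [0.5162, -0.0872, 0.2679]
eef_rot: [0.0, 0.773, -0.635, -0.001]
force: [-0.4, 0.9, -0.7]
width: 0.0854
[ 0.5162 -0.0872  0.2679] [-0.4  0.9 -0.7]
tcp shelf [ -57.9699755  -104.26054206]
scene 1620 [119.8 159.2] 11.724411010742188 corners shelf-edge frame [[-82.3, 112.6], [-81.2, -46.7], [38.6, -45.9], [37.6, 113.4]]
side 10187 [306.9 757.7] 0.08663538098335266 corners shelf-edge frame [[-23.7, 401.4], [-171.6, -341.7], [129.4, -401.6], [277.3, 341.5]]
```

View pics/side4.png

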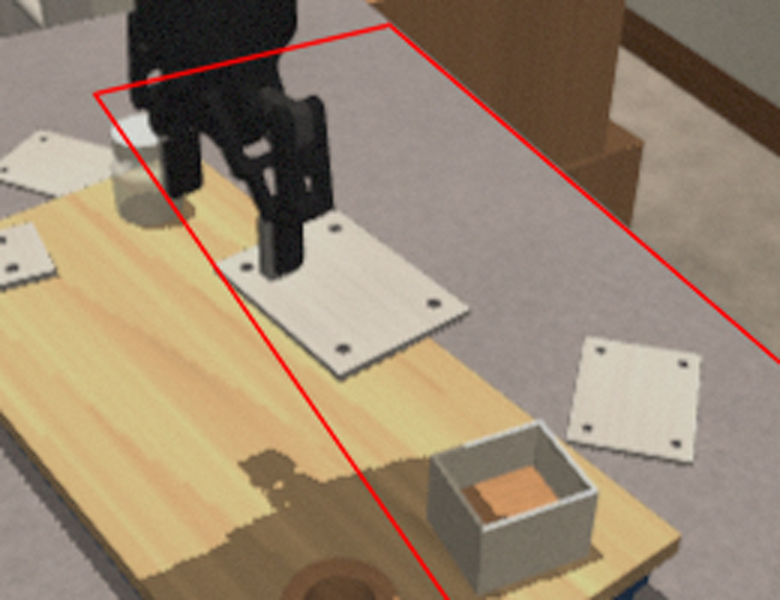

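View pics/scene4.png

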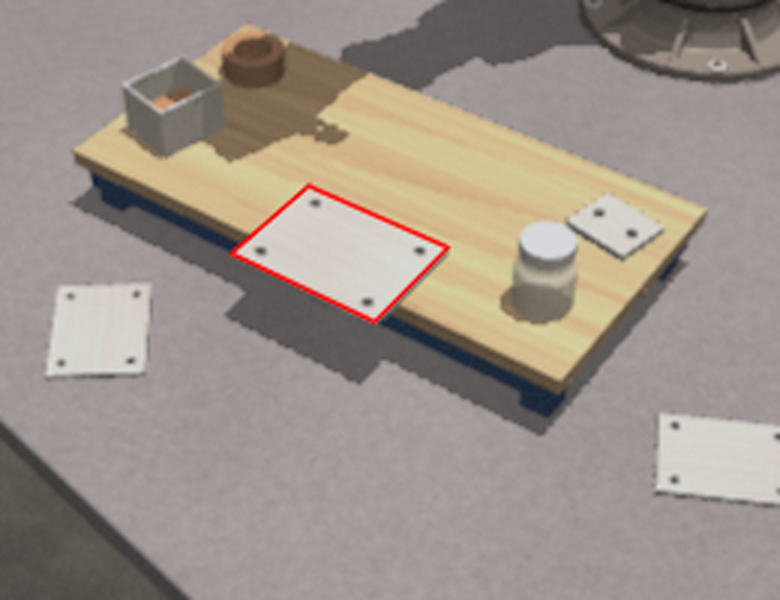

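Run:
```python
import pickle
from h import *
f=pickle.load(open("f0.pkl","rb"))["side"]
a=np.radians(11.34);R=np.array([[np.cos(a),np.sin(a)],[-np.sin(a),np.cos(a)]])
w=ray(f,[(326,222.5),(284,243.5)],.078)[:,:2]*1000
print((R@(w-[550.8,26.4]).T).T-[140,0])
from workcell import robot
print(robot.get_state()["t"]);robot.hand_in()
```

```text
[[ 36.56828995 -45.79212189]
 [-78.13471147 -44.78659756]]
8.6
the job is handed in; nothing more can be done
```

I pushed the large plate about 38 mm out over the shelf's far edge, square to it, and handed the job in at 8.6 s of the 38 s allowed. I pushed with both open fingers set parallel to the edge, and the hand ended up raised clear of the plate.

- **Overhang:** the last scene-camera fit put the far corners 37.6 mm (left) and 38.6 mm (right) beyond the edge. The finger position at the end of the push gives about 38.7 mm. Both corners are inside the 30 to 50 mm limits.
- **Side camera:** the automatic fit failed because it leaked into the background. Picking the far right corner by hand gave about 36.6 mm, coarser but in agreement. The hand hid the far left corner in that view, so only the scene camera confirms it.
- **Bystanders:** the small plate, jar, parts box and cardboard roll look unmoved in the pictures. I did not re-measure their positions.
- **Flatness:** the plate looks flat on the deck, but I did not measure its tilt or height.

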